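# Load a stone model into the blow-off box and bolt its sprung lid

## Task

Get the beige stone model ready to be blown clean: set it down upright on the black rubber pad inside the blue blow-off box, without dropping it. Then pull the spring-loaded window lid down by the red grip of its bolt, hold it shut against the spring and slide the bolt fully home under the steel keeper on the box's left side, so that the lid stays shut when you let go. Do not push the denture model, the rubber bowl or the powder jar about.

Things in the scene. Friction and masses are not known exactly. Their poses are not given: they have to be found in the camera images.
- blow_box: Blue sheet-steel box, 184 wide (y), 180 deep (x), fixed to the bench, turned up to 0.12 rad. Origin: centre of its underside; x to its rear, y to its left as the robot sees it, z up. Walls 4 thick, front 77 high, rear 118, side rims sloping down to the front at 0.26 rad. Grid inside 22 above the bench; a brass nozzle stands out 14 from the rear wall, 88 up.
- pad (a point): Centre of the top of the black rubber pad on the grid, 24 above the bench, 92 long along the box's x, 56 along its y; axes as the box's. The open lid hangs over it: a tool pointing straight down cannot reach it. Tilt the tool 25 to 45 degrees, fingers down and to the rear, hand in front of the lid's free edge.
- lid_hinge (a point): Middle of the lid's hinge axis at the rear top of the box: 127 above the bench, 85 behind the box's origin. The axis runs along the box's y. Axes as the box's.
- lid (a joint): Lid angle, rad (grey frame 174 wide, clear pane, free edge 177 from the hinge). 0 = shut, sloping 0.26 down to the front; 1.15 = fully open at its stop, rising 0.89 above level to the front. Torsion springs drive it open: about 3 N at the red grip when open, 7 N when shut; let go unbolted, it flies open. The gasket lets it be pressed to -0.02.
- bolt_grip (a point): Centre of the red grip: cylinder 20 diameter, 24 long along the box's y; grasp its flat ends, it can turn between the pads. Rides on the lid: 191 from the hinge axis, 0.211 rad above the lid's plane; about 290 above the bench when open, 110 when shut. A stem (9 thick, 38 long) joins it to the bolt, upright when open, to the front when shut. x along the lid to the hinge, z out of the lid.
- bolt (a joint): Bolt travel along the lid to the box's left (+y), m: 0 = drawn back, 0.022 = fully home. Friction about 1.5 N, rod 10 diameter. It goes under the keeper only with the lid shut to within 0.008 rad or pressed below 0; at 0.01 to 0.08 rad it strikes the keeper's side, above that it passes over and holds nothing.
- keeper (a point): Where the bolt's axis lies in the keeper with the lid shut: a steel staple 34 x 13 on the left wall near the front, 98.5 left of the box's middle, rising 13 above this point.
- stone_model: Beige-yellow stone model of an arch on a base, 39 x 74 x 35, 0.14 kg. Origin at the centre of its underside, x along the short side (39), y along the long side (74), z up. Grasp the base across its short side; only the lower 19 mm is solid to the fingers (-20 to +18 in x), the teeth above are narrower. Stands on the bench right of the box, long side roughly along the robot's x.
- tooth_model: Pink denture model with white teeth, 46 x 68 x 28, on the bench near the stone model; bystander. Origin at the centre of its underside.
- rubber_bowl: Green rubber mixing bowl, 109 diameter, 55 high, at the right rear; bystander. Origin at the centre of its underside.
- powder_jar: Powder jar with blue cap, 42 diameter, 58 high, behind the box; bystander. Origin at the centre of its underside.
Things that resemble listed ones, but are neither listed nor needed, are in the scene too. Leave any orange or purple look-alike of the stone_model alone.

How it is judged:
By the outcome, as a careful person would: the job done as asked, in the order asked, and still so for the second after the job is handed in, with the robot touching nothing.
It also fails if it takes over 64 s, if anything falls off the work surface, if the arm or the gripper's body presses on something with over 40 N, if the wrist force passes 120 N, or if a joint passes its speed limit or range.

## Robot

A 6-joint arm with a two-finger parallel gripper is mounted at the origin on a cart in front of the work surface, level with it; the furniture and walls round the work are solid. World frame = base frame: x ahead of the robot, y to its left, z up, the work surface at z = 0. Lengths are in m, angles in rad, forces in N, time in s.
With the tool pointing down it reaches from about 0.275 to 0.75 m from the base axis. Payload 10.2 kg.
Tool frame: the origin (TCP) lies between the finger pads, 19 mm behind the fingertips; this is the grasp point; z points along the fingers, y is the line along which they close (so a half turn about z gives the same grasp; the last joint's range is limited). The gripper opens to 88 mm and grips with 3 to 60 N. Pads are 18 mm wide; open, the fingers measure 123 mm over their backs; the gripper's body (75 mm by 187 mm) begins 45 mm behind the grasp point.
Start: joints at [-1.372, 0.313, 1.498, -0, 1.331, -0.223], TCP at [0.215, -0.479, 0.257] pointing down, gripper open.
Joint ranges: [-2.94, 2.94], [-0.97, 2.17], [0.19, 2.56], [-1.23, 4.37], [0.02, 3.11], [-2.88, 2.88]. Speed limits (rad/s): [2.39, 2.39, 3.01, 3.14, 3.14, 3.14].

## Interface

Orientations are given as a unit quaternion [x, y, z, w].
In Python, from cell import ctrl gives the robot as it stands.
- The arm moves only by the tool carry_out, never from a script. Its argument "rows" is a list that holds one entry, the list of rows, each a list of 6 numbers: the shift along the tool's x, y, z scaled (see below), then the turn, a rotation vector about the tool's x, y, z scaled (see below). In form: [[[x, y, z, ax, ay, az], ...]]. A call has 1 to 5 rows; each row is the pose to reach, as a shift and turn from the pose commanded when the call began, along the tool's axes at that moment; what a row does not reach only later rows make up. The controller multiplies each number of a shift by 0.2 m and each number of a turn by pi/4 rad. A row lasts 1/10 s, in which the tool goes at most 50 mm and 8.59 degrees, less where a joint would pass 70% of its speed; a pose out of reach is approached as far as the arm can. A call with a number of a shift or a turn outside -1 to 1 is refused whole. A call with a gripper value outside its range is refused whole. "hand" is the opening, from 0 (shut) to 1 (fully open), set as the call begins (left out, the last holds). The fingers move at their own pace and stop on an object; the grip force is fixed at half the most. Time passes only in rows, so rows that repeat a pose let the fingers close. It gives the time, the measured TCP pose, the force, the opening and the grip force at its end, in the units of the state.
- ctrl.observe(): the state, without advancing time (a new reading comes with each control period).
- ctrl.capture(name): name is "side" or "top" or "wrist"; returns a dict with "color" (384x512x3 uint8, blue, green, red), "vfov" (degrees; the focal length in pixels is half the picture's height over the tangent of half this angle, whatever the lens; pixels are square), "cx", "cy" (the principal point, pixels), "D" ([k1, k2, p1, p2, k3] as OpenCV has them; the pictures are not rectified), "R" (3x3) and "t" (3): a world point X has camera coordinates R X + t. Camera axes: x right, y down, z forward; pixel columns grow to the right and rows downward; lengths in m; the calibration is good to about 2 mm. A picture is of the moment at which its call begins. There is no depth.
- ctrl.close_job(): hands the job in; it is judged then, once.
The state is a dict: "clock": time; "q": joint angles; "joint_vel": joint speeds; "joint_efforts": joint torques, N m; "tcp_pos": TCP position; "ee_rot": TCP orientation; "contact_force": force on the tool from outside, world axes, zero at the start; "wrist_torque": the same for the moment, N m; "grip_width": finger opening in m; "grip_force": force on a finger pad.
Only numpy, scipy, OpenCV 4.12 (cv2) and the standard library are available. Lean on these libraries where they do the work, as an engineer would, in place of code of your own. Each camera call takes 0.05 s, during which the arm holds its last target. There are 200 camera calls.

## Working session

There is one attempt and no reset: what is moved stays moved. The work goes in short steps, Python scripts to look and compute and a tool call to move; the robot and the scene stay as the last step left them, time stands still between calls to the robot, and variables do not carry over. Pictures are saved under pics/ and viewed, at most 10 in all, crops included, and the job is handed in when it is done.

Besides the shell and the picture viewer there is one more tool, called after "Call:" as name(argument=value, ...), one argument or row to a line, values as JSON. carry_out: Moves the arm, as the interface text tells. Its arguments: {"type":"object","properties":{"rows":{"type":"array","items":{"type":"array","items":{"type":"array","items":{"type":"number","minimum":-1,"maximum":1}}}},"hand":{"type":"number"}},"required":["rows"]}

```bash
ls; mkdir -p pics; python3 - <<'E'
from cell import ctrl
import cv2,numpy as np,pickle
s=ctrl.observe();print({k:np.round(v,3) for k,v in s.items()})
d={}
for n in("side","top","wrist"):
    c=ctrl.capture(n);d[n]=c;cv2.imwrite(f"pics/{n}0.png",c["color"]);print(n,c["vfov"],c["cx"],c["cy"],c["D"],np.round(c["R"],3).tolist(),np.round(c["t"],3))
pickle.dump(d,open("cap0.pkl","wb"))
a=np.hstack([d["side"]["color"],d["top"]["color"]])
E
```

```text
pics
{'clock': np.float64(0.0), 'q': array([-1.372,  0.313,  1.498, -0.   ,  1.331, -0.223]), 'joint_vel': array([-0.001, -0.   , -0.001,  0.   ,  0.001, -0.001]), 'joint_efforts': array([-1.0000e-03, -4.0221e+01, -2.5227e+01,  6.9000e-02,  3.5000e-02,
       -0.0000e+00]), 'tcp_pos': array([ 0.215, -0.479,  0.257]), 'ee_rot': array([ 0.978,  0.209,  0.   , -0.001]), 'contact_force': array([-0.607,  0.038,  0.353]), 'wrist_torque': array([-0.002, -0.029,  0.032]), 'grip_force': np.float64(0.0), 'grip_width': np.float64(0.088)}
side 42.330672991213476 260.8199193972233 195.76062582134338 [-0.01261563  0.          0.          0.          0.        ] [[-0.901, -0.434, 0.011], [-0.318, 0.643, -0.697], [0.295, -0.631, -0.717]] [0.442 0.311 0.917]
top 44.14518921857652 253.71509421423013 190.40244757240558 [-0.13955222  0.          0.          0.          0.        ] [[0.005, -1.0, 0.003], [-0.998, -0.005, -0.067], [0.067, -0.003, -0.998]] [-0.12   0.56   1.252]
wrist 68.11319186747852 256.2812137924058 192.9850263852956 [0.00671346 0.         0.         0.         0.        ] [[0.409, -0.912, -0.002], [-0.865, -0.389, 0.317], [-0.29, -0.128, -0.949]] [-0.524 -0.044  0.392]
```

View pics/top0.png

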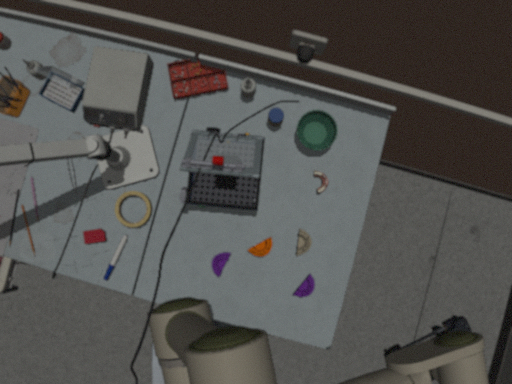

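View pics/side0.png

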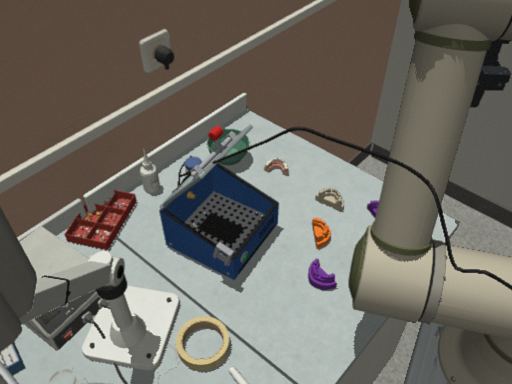

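Candidates in the top view are: beige (303,242), orange (261,247), purple (220,263) and (304,286), and the pink denture (320,182). The beige one at (303,242) matches the description. Next I'll check it in close crops.

```bash
python3 - <<'E'
import cv2,numpy as np,pickle
d=pickle.load(open("cap0.pkl","rb"))
def crop(n,x,y,w,h,s):
    c=d[n]["color"][y:y+h,x:x+w]; return cv2.resize(c,None,fx=s,fy=s,interpolation=cv2.INTER_CUBIC)
a=crop("top",280,220,50,50,8); b=crop("side",300,170,50,50,8)
cv2.imwrite("pics/c1.png",np.hstack([a,b]))
a=crop("top",175,120,100,100,4); b=crop("side",150,110,140,175,4)
b=crop("side",155,120,130,160,3.5)
a=crop("top",175,120,100,100,4)
H=max(a.shape[0],b.shape[0]);f=lambda i:cv2.copyMakeBorder(i,0,H-i.shape[0],0,0,0)
o=np.hstack([f(a),f(b)])[:600,:860];print(o.shape)
cv2.imwrite("pics/c2.png",cv2.resize(o,None,fx=1,fy=1)[:, :])
E
```

```text
(560, 855, 3)
```

View pics/c1.png

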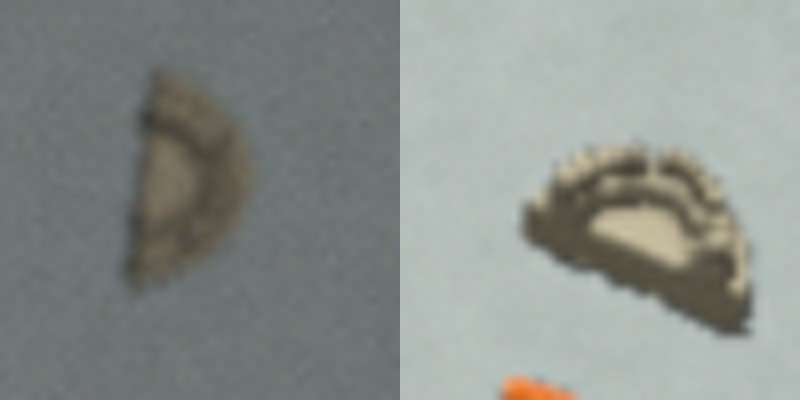

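```bash
cat > h.py <<'E'
import cv2,numpy as np,pickle
from scipy.spatial.transform import Rotation as Ro
def K(c):
    h,w=c["color"].shape[:2];f=h/2/np.tan(np.radians(c["vfov"])/2)
    return np.array([[f,0,c["cx"]],[0,f,c["cy"]],[0,0,1.]])
def ray(c,uv):
    p=cv2.undistortPoints(np.array([[uv]],float),K(c),np.array(c["D"],float)).ravel()
    R=np.array(c["R"]);t=np.array(c["t"]);return -R.T@t,R.T@np.array([p[0],p[1],1])
def onz(c,uv,z):
    o,d=ray(c,uv);return o+d*(z-o[2])/d[2]
def tri(cs):
    A=np.zeros((3,3));b=np.zeros(3)
    for c,uv in cs:
        o,d=ray(c,uv);d/=np.linalg.norm(d);P=np.eye(3)-np.outer(d,d);A+=P;b+=P@o
    X=np.linalg.solve(A,b);return X,[float(np.linalg.norm(np.cross(X-ray(c,u)[0],ray(c,u)[1]/np.linalg.norm(ray(c,u)[1])))) for c,u in cs]
def proj(c,X):
    return cv2.projectPoints(np.array(X,float).reshape(-1,1,3),cv2.Rodrigues(np.array(c["R"]))[0],np.array(c["t"],float),K(c),np.array(c["D"],float))[0].reshape(-1,2)
def move(pos,Rt,s=None):
    """numbers for a target from the current measured pose"""
    from cell import ctrl
    s=s or ctrl.observe();R0=Ro.from_quat(s["ee_rot"])
    dp=R0.inv().apply(np.array(pos)-s["tcp_pos"])/0.2;dr=(R0.inv()*Rt).as_rotvec()/(np.pi/4)
    return np.round(np.r_[dp,dr],3)
def rot(z,y):
    z=np.array(z,float);z/=np.linalg.norm(z);y=np.array(y,float);y-=z*(y@z);y/=np.linalg.norm(y)
    return Ro.from_matrix(np.c_[np.cross(y,z),y,z])
E
python3 - <<'E'
from h import *
i=cv2.imread("pics/c2.png");cv2.imwrite("pics/c2.png",cv2.resize(i,None,fx=.93,fy=.93))
d=pickle.load(open("cap0.pkl","rb"));c=d["top"]
for uv in[(300,228.3),(296.5,256.2),(311.9,242.5)]: print(onz(c,uv,.015))
print("side",onz(d["side"],(300+525/8-50,170+235/8),0),onz(d["side"],(300+345/8,170+333/8),0))
E
```

```text
[ 0.45978081 -0.2420819   0.015     ]
[ 0.3850735  -0.23275147  0.015     ]
[ 0.42176886 -0.27414946  0.015     ]
side [ 0.45911393 -0.24220534  0.        ] [ 3.85687129e-01 -2.33555252e-01  1.11022302e-16]
```

View pics/c2.png

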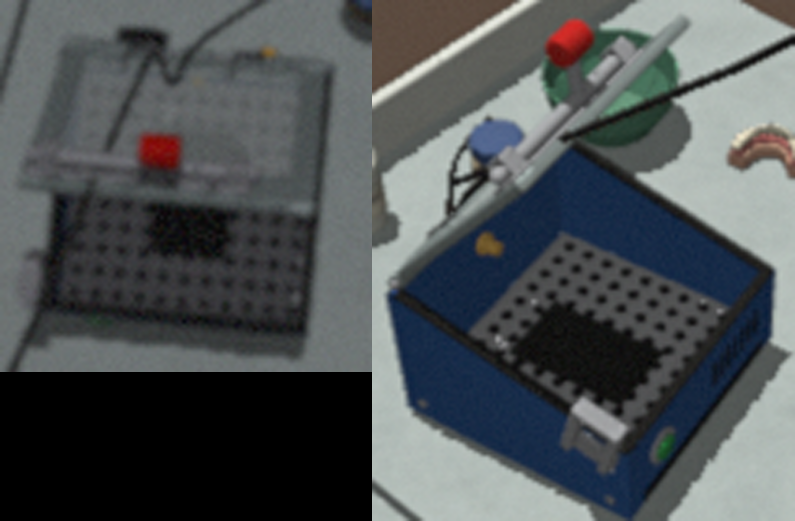

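```bash
python3 - <<'E'
from h import *
from scipy.optimize import least_squares
d=pickle.load(open("cap0.pkl","rb"));S=d["side"];T=d["top"]
su=lambda x,y:((x-372)/.93/3.5+155-.5,y/.93/3.5+120-.5); tu=lambda x,y:(x/.93/4+175-.5,y/.93/4+120-.5)
obs=[(S,su(630,518),(-.09,.092,0)),(S,su(412,415),(.09,.092,0)),(S,su(635,445),(-.09,.092,.077)),(S,su(772,270),(-.09,-.092,.077)),(S,su(770,340),(-.09,-.092,0)),
(T,tu(305,330),(-.09,-.092,.077)),(T,tu(45,312),(-.09,.092,.077))]
def W(p,X):return np.r_[p[:2],0]+Ro.from_euler('z',p[2]).apply(X)
def res(p):return np.concatenate([proj(c,W(p,X))[0]-uv for c,uv,X in obs])
r=least_squares(res,[.6,0,0],loss="soft_l1");p=r.x;print(p,np.round(r.fun if 0 else res(p).reshape(-1,2),1).tolist())
f=lambda X:Ro.from_euler('z',-p[2]).apply(X-np.r_[p[:2],0])
g,e=tri([(S,su(570,43)),(T,tu(160,152))]);print("grip",g,e,f(g))
pc=[onz(S,su(*q),.024) for q in[(553,302),(668,357),(600,402),(513,342)]];m=np.mean(pc,0);print("pad",m,f(m),[f(q).round(3).tolist() for q in pc])
for c,q in((T,tu(188,230)),):print("pad top",f(onz(c,q,.024)))
print("keeper",f(onz(S,su(600,410),.1)))
print("denture",onz(T,(320,182),.02),"orange",onz(T,(261,247),.02))
np.save("box.npy",p)
E
```

```text
[ 0.60751422 -0.04381272 -0.07193567] [[1.1, 2.5], [-0.9, -0.2], [-1.4, 2.7], [0.7, -1.6], [0.1, -0.2], [1.8, 0.1], [0.1, -0.6]]
grip [ 0.60536594 -0.03996083  0.29791491] [0.0002358385501622391, 0.00023583855016221772] [-0.00241957  0.00368753  0.29791491]
pad [ 0.61480424 -0.04394097  0.024     ] [0.00728039 0.00039605 0.024     ] [[0.05, -0.026, 0.024], [-0.046, -0.024, 0.024], [-0.027, 0.033, 0.024], [0.053, 0.019, 0.024]]
pad top [-0.02313582  0.00173464  0.024     ]
keeper [-0.06654759  0.08778935  0.1       ]
denture [ 0.58436766 -0.29579868  0.02      ] orange [ 0.40969698 -0.1374418   0.02      ]
```

```bash
cat > tgt.py <<'E'
from h import *
def tilt(th,yaw):
    c,s=np.cos(yaw),np.sin(yaw);a=np.radians(th)
    return rot([np.sin(a)*c,np.sin(a)*s,-np.cos(a)],[s,-c,0])
ST=np.array([.4202,-.2570,0]);SY=-.118
B=np.load("box.npy")
def box(X):return np.r_[B[:2],0]+Ro.from_euler('z',B[2]).apply(X)
def st():
    from cell import ctrl
    s=ctrl.observe();print({k:np.round(s[k],3).tolist() for k in("clock","tcp_pos","q","contact_force","grip_width","grip_force")});return s
E
python3 - <<'E'
from tgt import *
s=st()
R=tilt(35,SY);print(move(ST+[0,0,.16],R))
R0=Ro.from_quat(s["ee_rot"]);h=Ro.from_rotvec((R0.inv()*R).as_rotvec()*.5);print(move((ST+[0,0,.16]+s["tcp_pos"])/2,R0*h))
E
```

```text
{'clock': 0.15, 'tcp_pos': [0.215, -0.479, 0.257], 'q': [-1.372, 0.313, 1.498, -0.0, 1.331, -0.223], 'contact_force': [-0.158, -0.859, -0.123], 'grip_width': 0.088, 'grip_force': 0.0}
[ 1.391 -0.591  0.486 -0.211  0.759  0.665]
[ 0.695 -0.296  0.243 -0.105  0.379  0.333]
```

Call:
carry_out(
  rows=[
    [[0.7, -0.3, 0.24, -0.1, 0.38, 0.33], [0.7, -0.3, 0.24, -0.1, 0.38, 0.33], [0.7, -0.3, 0.24, -0.1, 0.38, 0.33], [0.7, -0.3, 0.24, -0.1, 0.38, 0.33], [0.7, -0.3, 0.24, -0.1, 0.38, 0.33]],
  ],
  hand=1,
)

```text
clock: 0.65
tcp_pos: [0.3184, -0.3663, 0.2093]
ee_rot: [0.985, 0.081, 0.153, 0.007]
contact_force: [-0.1, -0.3, 0.2]
grip_width: 0.0881
grip_force: 0.0
```

```bash
python3 - <<'E'
from tgt import *
s=st();print(move(ST+[0,0,.16],tilt(35,SY)))
E
```

```text
{'clock': 0.65, 'tcp_pos': [0.318, -0.366, 0.209], 'q': [-1.241, 0.198, 1.811, 0.336, 1.067, 0.013], 'contact_force': [-0.069, -0.325, 0.211], 'grip_width': 0.088, 'grip_force': 0.0}
[ 0.493 -0.469  0.395 -0.112  0.381  0.337]
```

Call:
carry_out(
  rows=[
    [[0.49, -0.47, 0.39, -0.11, 0.38, 0.34], [0.49, -0.47, 0.39, -0.11, 0.38, 0.34], [0.49, -0.47, 0.39, -0.11, 0.38, 0.34], [0.49, -0.47, 0.39, -0.11, 0.38, 0.34], [0.49, -0.47, 0.39, -0.11, 0.38, 0.34]],
  ],
)

```text
clock: 1.15
tcp_pos: [0.4199, -0.2585, 0.1613]
ee_rot: [0.952, -0.057, 0.3, 0.018]
contact_force: [0.2, -0.2, -1.1]
grip_width: 0.088
grip_force: 0.0
```

```bash
python3 - <<'E'
from tgt import *
from cell import ctrl
s=st();print(move(ST+[0,0,.16],tilt(35,SY)))
d={}
for n in("wrist","side"):d[n]=ctrl.capture(n)
pickle.dump(d,open("cap1.pkl","wb"))
a=d["wrist"]["color"];b=d["side"]["color"][60:320,220:512]
a=cv2.resize(a,None,fx=.8,fy=.8);b=cv2.resize(b,(int(292*1.2),int(260*1.2)))
H=max(len(a),len(b));f=lambda i:cv2.copyMakeBorder(i,0,H-len(i),0,0,0);cv2.imwrite("pics/w1.png",np.hstack([f(a),f(b)]))
E
```

```text
{'clock': 1.15, 'tcp_pos': [0.42, -0.259, 0.161], 'q': [-1.011, 0.18, 2.083, 0.839, 0.644, 0.05], 'contact_force': [0.2, -0.206, -1.077], 'grip_width': 0.088, 'grip_force': 0.0}
[-0.003 -0.008  0.006  0.     0.001 -0.002]
```

View pics/w1.png

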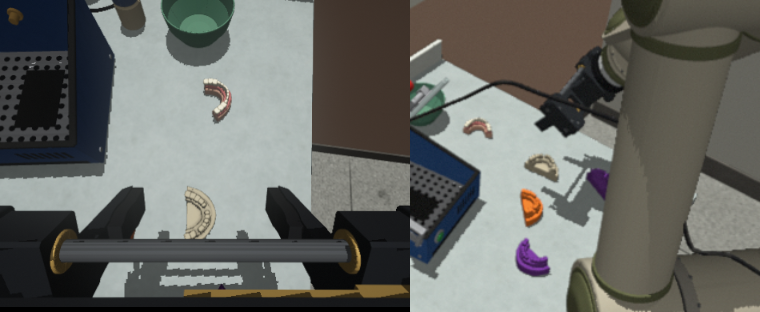

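```bash
python3 - <<'E'
from tgt import *
from cell import ctrl
d=pickle.load(open("cap1.pkl","rb"));s=ctrl.observe();R=Ro.from_quat(s["ee_rot"])
for n in("wrist","side"):
    c=d[n];sc=.8 if n=="wrist" else 1.2
    o=-np.array(c["R"]).T@c["t"];print(n,"cam in tool",R.inv().apply(o-s["tcp_pos"]).round(3), "axis",R.inv().apply(np.array(c["R"])[2]).round(2))
    for X in [(0,.044,.019),(0,.0615,.019),(0,.0615,-.045),(0,.0935,-.045),(.0375,.0935,-.045),(-.0375,.0935,-.045),(.0375,-.0935,-.045),(.0375,.0375,-.045),(.0375,.0375,-.23),(.0375,.0935,-.1)]:
        p=proj(c,s["tcp_pos"]+R.apply(X))[0]; 
        if n=="side":p=(p-[220,60])*1.2+[410,0]
        else:p=p*.8
        print(X,p.round())
E
```

```text
wrist cam in tool [ 0.082 -0.001 -0.127] axis [-0.32 -0.    0.95]
(0, 0.044, 0.019) [268. 198.]
(0, 0.0615, 0.019) [293. 198.]
(0, 0.0615, -0.045) [344. 269.]
(0, 0.0935, -0.045) [415. 269.]
(0.0375, 0.0935, -0.045) [443. 195.]
(-0.0375, 0.0935, -0.045) [394. 328.]
(0.0375, -0.0935, -0.045) [-24. 194.]
(0.0375, 0.0375, -0.045) [302. 195.]
(0.0375, 0.0375, -0.23) [100. -51.]
(0.0375, 0.0935, -0.1) [778. 358.]
side cam in tool [ 0.166 -0.801 -0.748] axis [-0.11  0.59  0.8 ]
(0, 0.044, 0.019) [560.  98.]
(0, 0.0615, 0.019) [564.  93.]
(0, 0.0615, -0.045) [587.  78.]
(0, 0.0935, -0.045) [594.  69.]
(0.0375, 0.0935, -0.045) [580.  54.]
(-0.0375, 0.0935, -0.045) [607.  84.]
(0.0375, -0.0935, -0.045) [533. 109.]
(0.0375, 0.0375, -0.045) [567.  70.]
(0.0375, 0.0375, -0.23) [643.  14.]
(0.0375, 0.0935, -0.1) [601.  39.]
```

Call:
carry_out(
  rows=[
    [[-0.39, 0, 0.56, 0, 0, 0], [-0.39, 0, 0.56, 0, 0, 0], [-0.39, 0, 0.56, 0, 0, 0], [-0.39, 0, 0.56, 0, 0, 0], [-0.39, 0, 0.56, 0, 0, 0]],
  ],
)

```text
clock: 1.75
tcp_pos: [0.4195, -0.2592, 0.0236]
ee_rot: [0.952, -0.059, 0.3, 0.017]
contact_force: [-0.1, -0.2, 0.6]
grip_width: 0.088
grip_force: 0.0
```

```bash
python3 - <<'E'
from tgt import *
s=st();print(move(ST+[0,0,.026],tilt(35,SY)))
E
```

```text
{'clock': 1.75, 'tcp_pos': [0.419, -0.259, 0.024], 'q': [-1.013, 0.513, 2.161, 1.462, 0.466, -0.668], 'contact_force': [-0.078, -0.167, 0.585], 'grip_width': 0.088, 'grip_force': 0.0}
[ 0.009 -0.011 -0.009  0.001  0.001 -0.008]
```

Call:
carry_out(
  rows=[
    [[0.01, -0.01, -0.01, 0, 0, 0], [0.01, -0.01, -0.01, 0, 0, 0]],
  ],
)

```text
clock: 1.95
tcp_pos: [0.421, -0.2567, 0.0288]
ee_rot: [0.952, -0.058, 0.301, 0.018]
contact_force: [0.3, 0.7, -0.1]
grip_width: 0.0883
grip_force: 0.0
```

Call:
carry_out(
  rows=[
    [[0, 0, 0, 0, 0, 0], [0, 0, 0, 0, 0, 0], [0, 0, 0, 0, 0, 0], [0, 0, 0, 0, 0, 0], [0, 0, 0, 0, 0, 0]],
  ],
  hand=0,
)

```text
clock: 2.45
tcp_pos: [0.4206, -0.2556, 0.0273]
ee_rot: [0.952, -0.058, 0.3, 0.017]
contact_force: [0.1, 0.2, -0.1]
grip_width: 0.0501
grip_force: 0.0
```

```bash
python3 - <<'E'
from tgt import *
from cell import ctrl
s=st();print(s["ee_rot"])
d={}
for n in("wrist","side"):d[n]=ctrl.capture(n)
pickle.dump(d,open("cap2.pkl","wb"))
a=d["wrist"]["color"];b=d["side"]["color"][130:260,230:380]
a=cv2.resize(a,None,fx=.8,fy=.8);b=cv2.resize(b,None,fx=2.5,fy=2.5,interpolation=cv2.INTER_CUBIC)
H=max(len(a),len(b));f=lambda i:cv2.copyMakeBorder(i,0,H-len(i),0,0,0);cv2.imwrite("pics/w2.png",np.hstack([f(a),f(b)]))
E
```

```text
{'clock': 2.45, 'tcp_pos': [0.421, -0.256, 0.027], 'q': [-1.005, 0.501, 2.165, 1.453, 0.464, -0.652], 'contact_force': [0.053, 0.183, -0.118], 'grip_width': 0.05, 'grip_force': 0.0}
[ 0.95192379 -0.05846163  0.30021334  0.01718403]
```

View pics/w2.png

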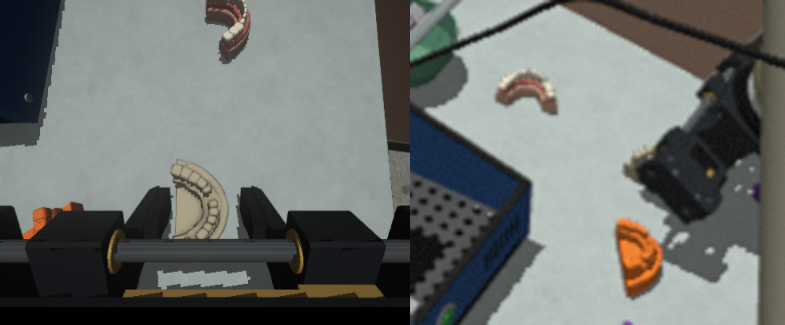

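The body frame is 187 mm wide, which is wider than the box interior. It has to stay above the rims, so I'll regrasp at 25° tilt, higher up and 17 mm toward the stone's front end.

Call:
carry_out(
  rows=[
    [[0, 0, 0, 0, 0, 0], [0, 0, 0, 0, 0, 0], [0, 0, 0, 0, 0, 0]],
  ],
  hand=0.8,
)

```text
clock: 2.85
tcp_pos: [0.4205, -0.2556, 0.0272]
ee_rot: [0.952, -0.059, 0.3, 0.017]
contact_force: [-0.6, 0.6, 0.3]
grip_width: 0.0641
grip_force: 0.0
```

```bash
python3 - <<'E'
from tgt import *
s=st();u=np.array([np.cos(SY),np.sin(SY),0])
d=pickle.load(open("cap2.pkl","rb"))["wrist"]
# tips in wrist picture, top of base z~.015
print(onz(d,(175/.8,163/.8),.019),onz(d,(228/.8,205/.8),.019))
print(move(ST-.025*u+[0,0,.032],tilt(25,SY)))
E
```

```text
{'clock': 2.85, 'tcp_pos': [0.421, -0.256, 0.027], 'q': [-1.005, 0.501, 2.165, 1.453, 0.464, -0.652], 'contact_force': [-0.619, 0.57, 0.251], 'grip_width': 0.064, 'grip_force': 0.0}
[ 0.45787331 -0.23808946  0.019     ] [ 0.42370421 -0.27175642  0.019     ]
[-0.089  0.008 -0.092 -0.    -0.222 -0.006]
```

Call:
carry_out(
  rows=[
    [[-0.09, 0.01, -0.09, 0, -0.22, 0], [-0.09, 0.01, -0.09, 0, -0.22, 0], [-0.09, 0.01, -0.09, 0, -0.22, 0], [-0.09, 0.01, -0.09, 0, -0.22, 0]],
  ],
)

```text
clock: 3.25
tcp_pos: [0.3956, -0.2548, 0.0321]
ee_rot: [0.974, -0.059, 0.217, 0.013]
contact_force: [-0.1, -0.1, -0.1]
grip_width: 0.0708
grip_force: 0.0
```

Call:
carry_out(
  rows=[
    [[0, 0, 0, 0, 0, 0], [0, 0, 0, 0, 0, 0], [0, 0, 0, 0, 0, 0], [0, 0, 0, 0, 0, 0], [0, 0, 0, 0, 0, 0]],
  ],
  hand=0,
)

```text
clock: 3.75
tcp_pos: [0.3953, -0.2543, 0.0315]
ee_rot: [0.974, -0.06, 0.217, 0.012]
contact_force: [-0.0, 1.6, 0.9]
grip_width: 0.0329
grip_force: 0.4
```

Call:
carry_out(
  rows=[
    [[0, 0, 0, 0, 0, 0], [0, 0, 0, 0, 0, 0], [0, 0, 0, 0, 0, 0]],
  ],
)

```text
clock: 4.05
tcp_pos: [0.3953, -0.2543, 0.0319]
ee_rot: [0.974, -0.06, 0.217, 0.012]
contact_force: [-5.9, 3.5, 8.4]
grip_width: 0.0238
grip_force: 26.2
```

```bash
python3 - <<'E'
from tgt import *
from cell import ctrl
s=st()
d={}
for n in("wrist","side"):d[n]=ctrl.capture(n)
pickle.dump(d,open("cap3.pkl","wb"))
a=d["wrist"]["color"];b=d["side"]["color"][150:240,290:390]
a=cv2.resize(a,None,fx=.8,fy=.8);b=cv2.resize(b,None,fx=3.5,fy=3.5,interpolation=cv2.INTER_CUBIC)
H=max(len(a),len(b));f=lambda i:cv2.copyMakeBorder(i,0,H-len(i),0,0,0);cv2.imwrite("pics/w3.png",np.hstack([f(a),f(b)]))
E
```

```text
{'clock': 4.05, 'tcp_pos': [0.395, -0.254, 0.032], 'q': [-0.99, 0.447, 2.137, 0.918, 0.422, -0.121], 'contact_force': [-5.876, 3.489, 8.449], 'grip_width': 0.024, 'grip_force': 26.248}
```

View pics/w3.png

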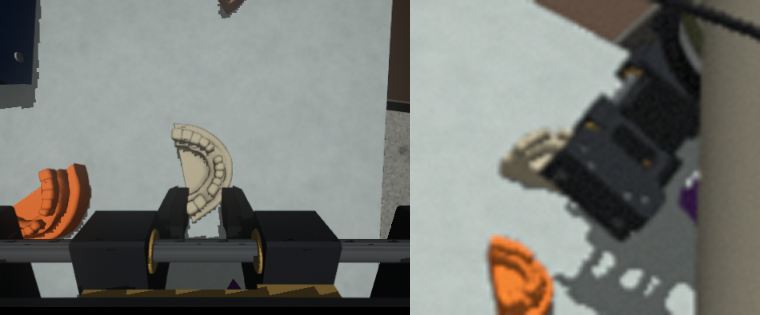

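```bash
python3 - <<'E'
from tgt import *
from cell import ctrl
d0=pickle.load(open("cap0.pkl","rb"));S=d0["side"];n=Ro.from_euler('z',B[2]).apply([0,1,0])
su=lambda x,y:((x-372)/.93/3.5+155-.5,y/.93/3.5+120-.5)
f=lambda X:Ro.from_euler('z',-B[2]).apply(X-np.r_[B[:2],0])
for q in[(635,445),(390,290),(512,367)]:
    o,d=ray(S,su(*q));P=np.r_[B[:2],0]+n*.092;t=((P-o)@n)/(d@n);print(q,f(o+d*t).round(4))
c=pickle.load(open("cap3.pkl","rb"))["side"];s=ctrl.observe();R=Ro.from_quat(s["ee_rot"])
im=cv2.resize(c["color"][130:230,300:430],None,fx=6,fy=6,interpolation=cv2.INTER_CUBIC)
def dr(X,col):
    p=((proj(c,s["tcp_pos"]+R.apply(X))-[300,130]+.5)*6).astype(int)
    for a in p:cv2.circle(im,tuple(int(v) for v in a),3,col,-1)
    return p
e=[(x,y,z) for x in(-.0375,.0375) for y in(-.0935,.0935) for z in(-.045,)]
dr(e,(0,0,255));dr([(.082,0,-.127)],(0,255,0));dr([(x,y,-.145) for x in(-.0375,.0375) for y in(-.0935,.0935)],(255,0,255))
dr([(0,y,.019) for y in(-.0295,.0295)],(255,255,0))
cv2.imwrite("pics/w4.png",im)
E
```

```text
(635, 445) [-0.0937  0.092   0.0881]
(390, 290) [0.0847 0.092  0.1279]
(512, 367) [-0.0056  0.092   0.108 ]
```

View pics/w4.png

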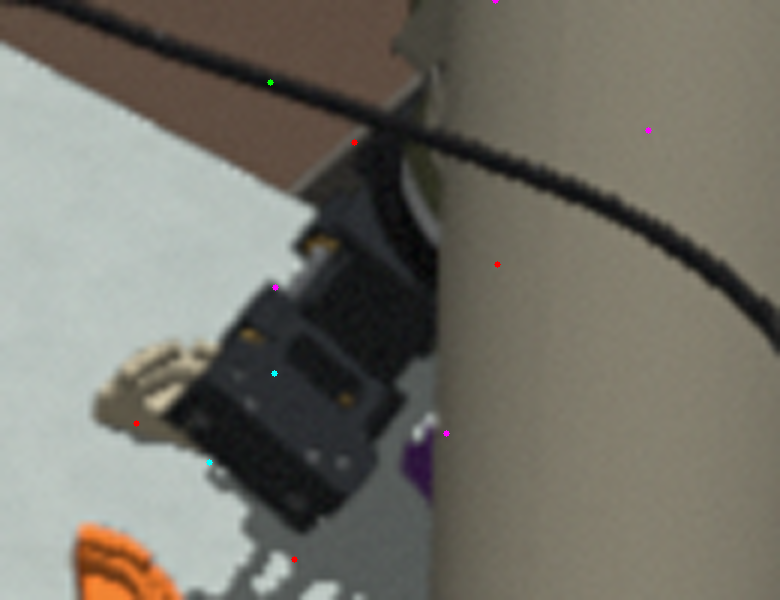

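```bash
python3 - <<'E'
from tgt import *
from cell import ctrl
from scipy.optimize import least_squares
c=pickle.load(open("cap3.pkl","rb"))["side"];s=ctrl.observe();R=Ro.from_quat(s["ee_rot"])
P=lambda X:((proj(c,s["tcp_pos"]+R.apply(X))-[300,130]+.5)*6)
r=least_squares(lambda v:(P([(v[0],-v[1],v[2]),(-v[0],-v[1],v[2])])-[(165,413),(303,532)]).ravel(),[.03,.08,-.045],x_scale=.01);print(r.x,r.fun)
r=least_squares(lambda v:(P([(v[0],-v[1],v[2])])-[(275,287)]).ravel(),[.03,.08],x_scale=.01) if 0 else None
for y in(-.0935,-.08,-.06,-.05):print(y,P([(.0375,y,-.045),(-.0375,y,-.045),(.03,y,-.08)]).round().tolist())
E
```

```text
[ 0.03278671  0.08959318 -0.05510597] [-0.11691369  0.136139    0.11673196 -0.13589203]
-0.0935 [[137.0, 424.0], [294.0, 559.0], [199.0, 392.0]]
-0.08 [[154.0, 402.0], [310.0, 536.0], [216.0, 370.0]]
-0.06 [[179.0, 369.0], [334.0, 502.0], [241.0, 337.0]]
-0.05 [[191.0, 353.0], [345.0, 485.0], [254.0, 321.0]]
```

Call:
carry_out(
  rows=[
    [[0, 0, 0, 0, 0, 0], [0, 0, 0, 0, 0, 0], [0, 0, 0, 0, 0, 0], [0, 0, 0, 0, 0, 0]],
  ],
  hand=0.8,
)

```text
clock: 4.55
tcp_pos: [0.3954, -0.2546, 0.0316]
ee_rot: [0.974, -0.06, 0.217, 0.012]
contact_force: [-0.3, -0.5, 1.5]
grip_width: 0.0528
grip_force: 0.0
```

```bash
python3 - <<'E'
from tgt import *
d=pickle.load(open("cap3.pkl","rb"))["wrist"]
for q in[(175,124),(232,165),(187,187)]:print(onz(d,(q[0]/.8,q[1]/.8),.019))
s=st()
u=np.array([np.cos(SY),np.sin(SY),0]);print(move(ST-.005*u+[0,0,.0315],tilt(22,SY)))
E
```

```text
[ 0.45904124 -0.23970089  0.019     ]
[ 0.42408641 -0.27714264  0.019     ]
[ 0.41246763 -0.24329262  0.019     ]
{'clock': 4.55, 'tcp_pos': [0.395, -0.255, 0.032], 'q': [-0.99, 0.448, 2.136, 0.918, 0.421, -0.121], 'contact_force': [-0.288, -0.474, 1.523], 'grip_width': 0.053, 'grip_force': 0.0}
[ 0.09  -0.003  0.043 -0.001 -0.069 -0.006]
```

Call:
carry_out(
  rows=[
    [[0, 0, 0, 0, 0, 0], [0.045, 0, 0.02, 0, -0.035, 0], [0.09, 0, 0.043, 0, -0.07, 0], [0.09, 0, 0.043, 0, -0.07, 0]],
  ],
)

```text
clock: 4.95
tcp_pos: [0.4162, -0.2573, 0.0318]
ee_rot: [0.98, -0.059, 0.19, 0.011]
contact_force: [-0.1, 0.3, -0.1]
grip_width: 0.0704
grip_force: 0.0
```

Call:
carry_out(
  rows=[
    [[0, 0, 0, 0, 0, 0], [0, 0, 0, 0, 0, 0], [0, 0, 0, 0, 0, 0], [0, 0, 0, 0, 0, 0], [0, 0, 0, 0, 0, 0]],
  ],
  hand=0,
)

```text
clock: 5.45
tcp_pos: [0.415, -0.257, 0.0315]
ee_rot: [0.98, -0.06, 0.19, 0.01]
contact_force: [1.2, 0.3, -1.1]
grip_width: 0.0344
grip_force: 28.2
```

Call:
carry_out(
  rows=[
    [[0, 0, 0, 0, 0, 0], [0, 0, 0, 0, 0, 0]],
  ],
)

```text
clock: 5.65
tcp_pos: [0.4151, -0.257, 0.0315]
ee_rot: [0.98, -0.06, 0.19, 0.01]
contact_force: [-0.8, -0.2, 0.5]
grip_width: 0.0345
grip_force: 28.3
```

```bash
cat >> tgt.py <<'E'
TH=22;a=np.radians(TH);PL=np.array([-.0131,0,.0555]);ZT=np.array([np.sin(a),0,-np.cos(a)])
E
python3 - <<'E'
from tgt import *
s=st();R=tilt(TH,B[2])
print("lift",move(s["tcp_pos"]+[0,0,.16],Ro.from_quat(s["ee_rot"])))
pre=box(PL-.13*ZT);print(pre,box(PL))
print("from lifted",move(pre-[0,0,.16],R))
E
```

```text
{'clock': 5.65, 'tcp_pos': [0.415, -0.257, 0.031], 'q': [-0.929, 0.472, 2.059, 0.702, 0.434, 0.148], 'contact_force': [-0.804, -0.184, 0.489], 'grip_width': 0.034, 'grip_force': 28.266}
lift [ 0.299 -0.002 -0.742  0.     0.     0.   ]
[ 0.54587519 -0.03937101  0.1760339 ] [ 0.5944481  -0.04287118  0.0555    ]
from lifted [ 4.49e-01 -1.16e+00  2.67e-01  2.10e-02  1.00e-03 -6.00e-02]
```

Call:
carry_out(
  rows=[
    [[0.02, 0, -0.05, 0, 0, 0], [0.08, 0, -0.2, 0, 0, 0], [0.16, 0, -0.4, 0, 0, 0], [0.24, 0, -0.6, 0, 0, 0], [0.3, 0, -0.74, 0, 0, 0]],
  ],
)

```text
clock: 6.15
tcp_pos: [0.4154, -0.2575, 0.1938]
ee_rot: [0.98, -0.06, 0.191, 0.011]
contact_force: [0.8, -0.7, -2.7]
grip_width: 0.0343
grip_force: 28.0
```

Call:
carry_out(
  rows=[
    [[0.08, -0.15, 0.05, 0, 0, -0.01], [0.16, -0.33, 0.1, 0, 0, -0.02], [0.25, -0.51, 0.14, 0, 0, -0.03], [0.33, -0.69, 0.18, 0.01, 0, -0.04], [0.4, -0.85, 0.22, 0.01, 0, -0.05]],
  ],
)

```text
clock: 6.65
tcp_pos: [0.5267, -0.0978, 0.1805]
ee_rot: [0.981, -0.04, 0.19, 0.01]
contact_force: [0.4, -0.3, -2.0]
grip_width: 0.0343
grip_force: 28.1
```

```bash
python3 - <<'E'
from tgt import *
s=st();print(move(box(PL-.13*ZT),tilt(TH,B[2])))
E
```

```text
{'clock': 6.65, 'tcp_pos': [0.527, -0.098, 0.18], 'q': [-0.462, 0.255, 1.84, 0.211, 0.698, 1.052], 'contact_force': [0.415, -0.258, -1.992], 'grip_width': 0.034, 'grip_force': 28.056}
[ 0.059 -0.299  0.046  0.01   0.002 -0.009]
```

Next, a wrist and top check at the pre-place pose.

Call:
carry_out(
  rows=[
    [[0.03, -0.15, 0.02, 0.01, 0, -0.01], [0.06, -0.3, 0.045, 0.01, 0, -0.01], [0.06, -0.3, 0.045, 0.01, 0, -0.01]],
  ],
)

```text
clock: 6.95
tcp_pos: [0.5456, -0.0381, 0.1758]
ee_rot: [0.981, -0.034, 0.189, 0.006]
contact_force: [-1.0, 0.2, -1.5]
grip_width: 0.0341
grip_force: 28.1
```

```bash
python3 - <<'E'
from tgt import *
from cell import ctrl
s=st();print(move(box(PL),tilt(TH,B[2])))
d={}
for n in("wrist","side"):d[n]=ctrl.capture(n)
pickle.dump(d,open("cap4.pkl","wb"))
a=d["wrist"]["color"];b=d["side"]["color"][90:290,150:330]
a=cv2.resize(a,None,fx=.8,fy=.8);b=cv2.resize(b,None,fx=2.1,fy=2.1,interpolation=cv2.INTER_CUBIC)
H=max(len(a),len(b));f=lambda i:cv2.copyMakeBorder(i,0,H-len(i),0,0,0);cv2.imwrite("pics/w5.png",np.hstack([f(a),f(b)]))
E
```

```text
{'clock': 6.95, 'tcp_pos': [0.546, -0.038, 0.176], 'q': [-0.325, 0.284, 1.815, 0.151, 0.678, 1.214], 'contact_force': [-0.959, 0.236, -1.524], 'grip_width': 0.034, 'grip_force': 28.061}
[ 0.004  0.007  0.65  -0.002  0.003  0.004]
```

View pics/w5.png

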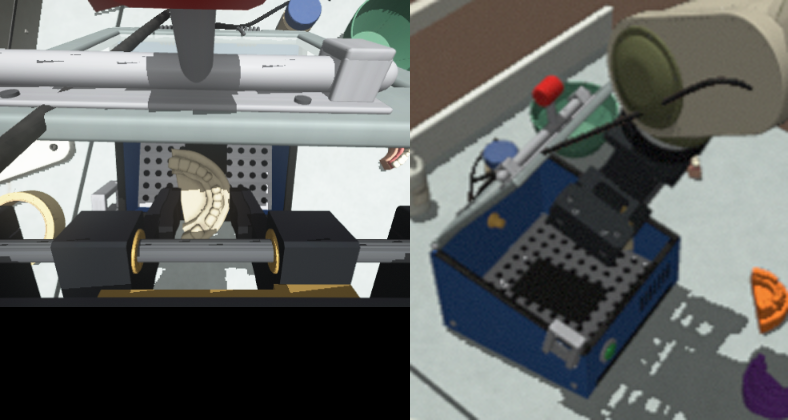

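```bash
python3 - <<'E'
from tgt import *
from cell import ctrl
c=pickle.load(open("cap4.pkl","rb"))["wrist"];s=ctrl.observe();R=Ro.from_quat(s["ee_rot"])
im=c["color"].astype(int);m=((im[...,2]-im[...,0])>18)&(im[...,2]>70);m[:,:190]=0;m[:,300:]=0;m[:178]=0;m[300:]=0
zb=s["tcp_pos"][2]-.0315
for r in range(180,298,6):
    x=np.where(m[r])[0]
    if len(x): 
        L=onz(c,(x[0],r),zb+.019)-s["tcp_pos"];Q=onz(c,(x[-1],r),zb+.019)-s["tcp_pos"];f=lambda v:(Ro.from_euler('z',-B[2]).apply(v)*1000).round(1)[:2]
        print(r,x[0],x[-1],f(L),f(Q))
E
```

```text
192 216 248 [38.7 25.8] [38.7  7.6]
198 212 259 [35.3 28. ] [35.3  1.3]
204 211 268 [31.9 28.5] [32.  -3.8]
210 214 274 [28.5 26.8] [28.6 -7.2]
216 216 279 [25.1 25.6] [ 25.2 -10. ]
222 221 282 [21.7 22.7] [ 21.8 -11.7]
228 222 284 [18.4 22.1] [ 18.5 -12.8]
234 223 286 [15.  21.5] [ 15.1 -13.9]
240 226 286 [11.7 19.8] [ 11.8 -13.9]
246 226 286 [ 8.3 19.8] [  8.4 -13.9]
252 226 286 [ 5.  19.8] [  5.1 -13.9]
258 227 286 [ 1.7 19.2] [  1.8 -13.9]
264 228 284 [-1.6 18.6] [ -1.5 -12.7]
270 229 282 [-4.9 18. ] [ -4.8 -11.6]
276 231 279 [-8.2 16.8] [-8.1 -9.9]
282 228 276 [-11.5  18.5] [-11.4  -8.2]
288 230 271 [-14.8  17.3] [-14.7  -5.5]
294 228 264 [-18.1  18.4] [-18.   -1.6]
```

```bash
cat >> tgt.py <<'E'
PL=np.array([-.0075,-.003,.0555]);YW=B[2]-.08
ZW=tilt(TH,YW).as_matrix()[:,2]
E
python3 - <<'E'
from tgt import *
print(move(box(PL)-.04*ZW,tilt(TH,YW)))
E
```

```text
[ 0.029  0.002  0.462 -0.038  0.003  0.096]
```

Call:
carry_out(
  rows=[
    [[0.01, 0, 0.12, -0.02, 0, 0.05], [0.02, 0, 0.25, -0.04, 0, 0.1], [0.03, 0, 0.37, -0.04, 0, 0.1], [0.03, 0, 0.46, -0.04, 0, 0.1], [0.03, 0, 0.46, -0.04, 0, 0.1]],
  ],
)

```text
clock: 7.55
tcp_pos: [0.5845, -0.045, 0.0912]
ee_rot: [0.979, -0.078, 0.188, 0.015]
contact_force: [-0.4, 0.2, -0.6]
grip_width: 0.0343
grip_force: 28.1
```

```bash
python3 - <<'E'
from tgt import *
s=st();print(move(box(PL),tilt(TH,YW)))
R=Ro.from_quat(s["ee_rot"]);print("down 10mm",R.inv().apply([0,0,-.01])/.2)
E
```

```text
{'clock': 7.55, 'tcp_pos': [0.585, -0.045, 0.091], 'q': [-0.297, 0.492, 1.772, 0.106, 0.504, 1.349], 'contact_force': [-0.37, 0.2, -0.589], 'grip_width': 0.034, 'grip_force': 28.068}
[ 0.005 -0.006  0.194  0.003  0.007 -0.008]
down 10mm [-1.84925131e-02  4.71763905e-06  4.64545685e-02]
```

Call:
carry_out(
  rows=[
    [[0, 0, 0.05, 0, 0, 0], [0, 0, 0.1, 0, 0, 0], [0, 0, 0.14, 0, 0, 0], [0, 0, 0.16, 0, 0, 0], [0, 0, 0.16, 0, 0, 0]],
  ],
)

```text
clock: 8.05
tcp_pos: [0.5971, -0.0459, 0.0633]
ee_rot: [0.979, -0.077, 0.189, 0.015]
contact_force: [0.2, -0.3, -1.7]
grip_width: 0.0344
grip_force: 28.1
```

Call:
carry_out(
  rows=[
    [[0, 0, 0.01, 0, 0, 0], [0, 0, 0.015, 0, 0, 0], [0, 0, 0.015, 0, 0, 0]],
  ],
)

```text
clock: 8.35
tcp_pos: [0.5983, -0.0461, 0.0611]
ee_rot: [0.979, -0.077, 0.19, 0.015]
contact_force: [0.8, 0.1, -0.9]
grip_width: 0.0344
grip_force: 28.1
```

Call:
carry_out(
  rows=[
    [[-0.002, 0, 0.008, 0, 0, 0], [-0.004, 0, 0.015, 0, 0, 0], [-0.004, 0, 0.015, 0, 0, 0]],
  ],
)

```text
clock: 8.65
tcp_pos: [0.5986, -0.0461, 0.0577]
ee_rot: [0.979, -0.077, 0.19, 0.015]
contact_force: [0.4, 0.3, -1.2]
grip_width: 0.0342
grip_force: 28.1
```

Call:
carry_out(
  rows=[
    [[-0.002, 0, 0.004, 0, 0, 0], [-0.003, 0, 0.008, 0, 0, 0], [-0.003, 0, 0.008, 0, 0, 0]],
  ],
)

```text
clock: 8.95
tcp_pos: [0.5988, -0.0464, 0.0563]
ee_rot: [0.979, -0.077, 0.19, 0.015]
contact_force: [0.4, -2.1, -0.6]
grip_width: 0.0343
grip_force: 28.1
```

Call:
carry_out(
  rows=[
    [[-0.002, 0, 0.005, 0, 0, 0], [-0.002, 0, 0.005, 0, 0, 0]],
  ],
)

```text
clock: 9.15
tcp_pos: [0.5989, -0.0465, 0.0554]
ee_rot: [0.979, -0.077, 0.19, 0.015]
contact_force: [-0.4, -3.7, 0.8]
grip_width: 0.0347
grip_force: 28.4
```

Call:
carry_out(
  rows=[
    [[-0.002, 0, 0.005, 0, 0, 0], [-0.002, 0, 0.005, 0, 0, 0]],
  ],
)

```text
clock: 9.35
tcp_pos: [0.599, -0.0465, 0.0552]
ee_rot: [0.979, -0.077, 0.19, 0.015]
contact_force: [-8.1, -3.6, 11.5]
grip_width: 0.0348
grip_force: 29.9
```

Call:
carry_out(
  rows=[
    [[0.001, 0, -0.003, 0, 0, 0], [0.001, 0, -0.003, 0, 0, 0], [0.001, 0, -0.003, 0, 0, 0], [0.001, 0, -0.003, 0, 0, 0]],
  ],
  hand=0.7,
)

```text
clock: 9.75
tcp_pos: [0.599, -0.0466, 0.055]
ee_rot: [0.979, -0.077, 0.19, 0.015]
contact_force: [-0.1, -5.0, 2.1]
grip_width: 0.0614
grip_force: 0.0
```

Call:
carry_out(
  rows=[
    [[0, 0, -0.05, 0, 0, 0], [0, 0, -0.2, 0, 0, 0], [0, 0, -0.4, 0, 0, 0], [0, 0, -0.6, 0, 0, 0], [0, 0, -0.75, 0, 0, 0]],
  ],
)

```text
clock: 10.25
tcp_pos: [0.5426, -0.0368, 0.1962]
ee_rot: [0.979, -0.077, 0.191, 0.015]
contact_force: [-0.2, -0.6, 0.1]
grip_width: 0.0619
grip_force: 0.0
```

```bash
python3 - <<'E'
from tgt import *
from cell import ctrl
s=st()
d={}
for n in("wrist","side","top"):d[n]=ctrl.capture(n)
pickle.dump(d,open("cap5.pkl","wb"))
for n,(x0,y0,x1,y1) in dict(wrist=(100,130,400,280),side=(190,160,290,280)).items():
    c=d[n];im=c["color"].astype(int)
    m=((im[...,2]-im[...,0])>18)&(im[...,2]>70)&((im[...,2]-im[...,0])<90);m[:y0]=0;m[y1:]=0;m[:,:x0]=0;m[:,x1:]=0
    k,l,st_,ce=cv2.connectedComponentsWithStats(m.astype(np.uint8));
    for i in range(1,k):
        if st_[i,4]>60:print(n,st_[i],ce[i])
    f=lambda X:(Ro.from_euler('z',-B[2]).apply(X-np.r_[B[:2],0])*1000).round(0)[:2].tolist()
    i=1+np.argmax(st_[1:,4]);cn=cv2.findContours((l==i).astype(np.uint8),0,2)[0][0]
    h=cv2.convexHull(cn)[:,0];print([f(onz(c,p,.043)) for p in h[::max(1,len(h)//14)].astype(float)])
E
```

```text
{'clock': 10.25, 'tcp_pos': [0.543, -0.037, 0.196], 'q': [-0.307, 0.25, 1.8, 0.086, 0.713, 1.366], 'contact_force': [-0.205, -0.621, 0.105], 'grip_width': 0.062, 'grip_force': 0.0}
wrist [242 176  25  27 332] [251.46686747 186.84638554]
wrist [247 176  27  34 174] [262.26436782 194.14942529]
[[-1.0, -13.0], [-3.0, -13.0], [-9.0, -12.0], [-14.0, -9.0], [-25.0, 4.0], [-26.0, 7.0], [-27.0, 9.0], [-27.0, 10.0], [-25.0, 12.0], [-23.0, 13.0], [-6.0, 13.0], [-1.0, 12.0], [-1.0, 7.0], [-1.0, -12.0]]
side [205 222  29  15 132] [220.0530303  228.96969697]
[[21.0, 11.0], [8.0, 6.0], [-26.0, 7.0], [-32.0, 9.0], [-37.0, 13.0], [-42.0, 20.0], [-40.0, 21.0], [-6.0, 24.0], [14.0, 26.0], [24.0, 26.0], [28.0, 25.0], [31.0, 20.0], [23.0, 12.0]]
```

```bash
python3 - <<'E'
from tgt import *
d=pickle.load(open("cap5.pkl","rb"))
a=d["side"]["color"][180:280,180:290];a=cv2.resize(a,None,fx=4,fy=4,interpolation=cv2.INTER_CUBIC)
b=d["wrist"]["color"][120:300,170:350];b=cv2.resize(b,None,fx=2,fy=2,interpolation=cv2.INTER_CUBIC)
H=max(len(a),len(b));f=lambda i:cv2.copyMakeBorder(i,0,H-len(i),0,0,0);cv2.imwrite("pics/w6.png",np.hstack([f(a),f(b)]))
E
```

```text
(no output)
```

View pics/w6.png

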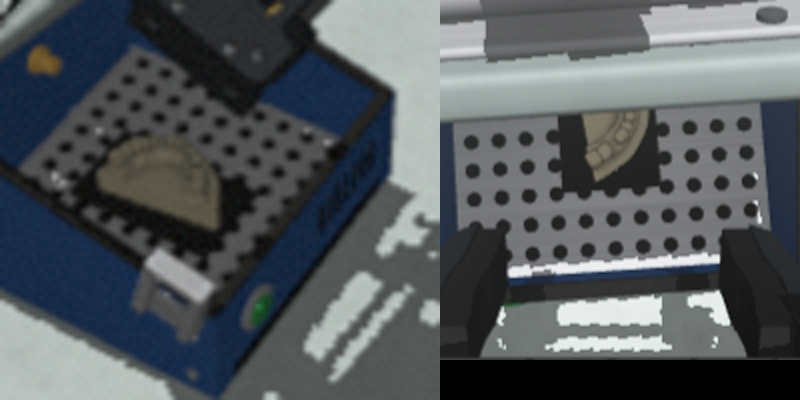

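```bash
cat > lid.py <<'E'
from tgt import *
def red(c):
    im=c["color"].astype(int);m=((im[...,2]-im[...,1])>70)&((im[...,2]-im[...,0])>70)&(im[...,1]<60);
    k,l,s,ce=cv2.connectedComponentsWithStats(m.astype(np.uint8));return [(s[i].tolist(),ce[i].round(2)) for i in range(1,k) if s[i,4]>40]
inb=lambda X:Ro.from_euler('z',-B[2]).apply(X-np.r_[B[:2],0])
def gp(phi,y):return box([.085-.191*np.cos(phi),y,.127+.191*np.sin(phi)])
E
python3 - <<'E'
from lid import *
d0=pickle.load(open("cap0.pkl","rb"));d5=pickle.load(open("cap5.pkl","rb"))
for n in("side","top"):print(n,red(d0[n]));print(n,red(d5[n]))
c=d5["wrist"]
for q in[(231,215),(280,215)]:print(inb(onz(c,q,.024)))
E
```

```text
side [([209, 126, 14, 14, 120], array([215.18, 132.5 ]))]
side [([209, 126, 14, 14, 121], array([215.21, 132.45]))]
top [([213, 157, 10, 8, 66], array([217.59, 159.94])), ([90, 231, 13, 11, 58], array([ 95.81, 236.1 ]))]
top [([213, 157, 10, 7, 67], array([217.55, 159.87])), ([85, 231, 19, 11, 125], array([ 94.14, 235.88]))]
[-0.03969501  0.02890542  0.024     ]
[-0.04438496 -0.02613146  0.024     ]
```

```bash
python3 - <<'E'
from lid import *
d0=pickle.load(open("cap0.pkl","rb"))
g,e=tri([(d0["side"],(215.2,132.5)),(d0["top"],(217.57,159.9))]);print(g,e,inb(g))
s=st();R=tilt(45,B[2]);z=R.as_matrix()[:,2]
print("pre",g-.09*z,move(g-.09*z,R));print("g",move(g,R))
E
```

```text
[ 0.6060776  -0.04020064  0.29802588] [3.768018152733195e-05, 3.768018152748221e-05] [-0.00169251  0.00349948  0.29802588]
{'clock': 10.4, 'tcp_pos': [0.543, -0.037, 0.196], 'q': [-0.307, 0.252, 1.8, 0.086, 0.709, 1.365], 'contact_force': [-0.024, -0.283, -0.081], 'grip_width': 0.061, 'grip_force': 0.0}
pre [ 0.54260258 -0.03562663  0.36166549] [ 0.308 -0.006 -0.771  0.061  0.508 -0.09 ]
g [ 0.482 -0.033 -0.357  0.061  0.508 -0.09 ]
```

```bash
python3 - <<'E'
from lid import *
s=st();R=tilt(45,B[2])
print(move([.48,-.037,.24],R))
E
```

```text
{'clock': 10.4, 'tcp_pos': [0.543, -0.037, 0.196], 'q': [-0.307, 0.252, 1.8, 0.086, 0.709, 1.365], 'contact_force': [-0.024, -0.283, -0.081], 'grip_width': 0.061, 'grip_force': 0.0}
[-0.207  0.05  -0.323  0.061  0.508 -0.09 ]
```

Call:
carry_out(
  rows=[
    [[-0.2, 0.05, -0.32, 0.06, 0.5, -0.09], [-0.2, 0.05, -0.32, 0.06, 0.5, -0.09], [-0.2, 0.05, -0.32, 0.06, 0.5, -0.09], [-0.2, 0.05, -0.32, 0.06, 0.5, -0.09]],
  ],
  hand=0.7,
)

```text
clock: 10.8
tcp_pos: [0.4805, -0.0377, 0.2372]
ee_rot: [0.925, -0.034, 0.378, 0.014]
contact_force: [0.4, 0.5, 0.2]
grip_width: 0.0619
grip_force: 0.0
```

```bash
python3 - <<'E'
from lid import *
s=st();R=tilt(45,B[2]);z=R.as_matrix()[:,2];g=np.array([.6061,-.0402,.298])
print(move(g-.09*z,R),move(g,R))
E
```

```text
{'clock': 10.8, 'tcp_pos': [0.481, -0.038, 0.237], 'q': [-0.451, -0.047, 2.161, 0.758, 0.385, 0.575], 'contact_force': [0.426, 0.453, 0.158], 'grip_width': 0.062, 'grip_force': 0.0}
[ 0.656 -0.033 -0.227  0.001  0.011 -0.002] [ 0.66  -0.034  0.223  0.001  0.011 -0.002]
```

Call:
carry_out(
  rows=[
    [[0.22, -0.01, -0.22, 0, 0.01, 0], [0.44, -0.02, -0.23, 0, 0.01, 0], [0.66, -0.03, -0.23, 0, 0.01, 0], [0.66, -0.03, -0.23, 0, 0.01, 0]],
  ],
)

```text
clock: 11.2
tcp_pos: [0.5469, -0.0366, 0.3672]
ee_rot: [0.922, -0.033, 0.384, 0.014]
contact_force: [0.4, 0.1, -1.3]
grip_width: 0.062
grip_force: 0.0
```

```bash
python3 - <<'E'
from lid import *
from cell import ctrl
s=st();R=tilt(45,B[2]);z=R.as_matrix()[:,2];g=np.array([.6061,-.0402,.298])
print(move(g,R))
c=ctrl.capture("wrist");r=red(c);print(r,proj(c,g))
# y of the grip from the wrist camera: ray at the grip's depth
for b,ce in r:
  if b[1]<300 and b[4]>150:
    for u in(b[0],b[0]+b[2]):
        o,d=ray(c,(u,ce[1]));t=(z@(g-o))/(z@d);print(inb(o+d*t))
E
```

```text
{'clock': 11.2, 'tcp_pos': [0.547, -0.037, 0.367], 'q': [-0.37, -0.037, 1.792, 0.351, 0.649, 1.073], 'contact_force': [0.381, 0.112, -1.317], 'grip_width': 0.062, 'grip_force': 0.0}
[-0.037 -0.004  0.454  0.001 -0.006  0.001]
[([241, 217, 28, 7, 86], array([254.38, 220.8 ]))] [[255.56998515 211.84866312]]
```

Call:
carry_out(
  rows=[
    [[-0.04, 0, 0.1, 0, 0, 0], [-0.04, 0, 0.25, 0, 0, 0], [-0.04, 0, 0.38, 0, 0, 0], [-0.04, 0, 0.45, 0, 0, 0], [-0.04, 0, 0.45, 0, 0, 0]],
  ],
)

```text
clock: 11.75
tcp_pos: [0.6007, -0.0401, 0.2899]
ee_rot: [0.925, -0.034, 0.379, 0.013]
contact_force: [-0.1, -0.3, 0.6]
grip_width: 0.0616
grip_force: 0.0
```

```bash
python3 - <<'E'
from lid import *
s=st();R=tilt(45,B[2]);g=np.array([.6061,-.0402,.298])
print(move(g,R))
E
```

```text
{'clock': 11.75, 'tcp_pos': [0.601, -0.04, 0.29], 'q': [-0.332, 0.16, 1.784, 0.41, 0.472, 1.016], 'contact_force': [-0.095, -0.348, 0.609], 'grip_width': 0.062, 'grip_force': 0.0}
[ 0.048 -0.002 -0.01  -0.001  0.011 -0.003]
```

Call:
carry_out(
  rows=[
    [[0.048, 0, -0.01, 0, 0.01, 0], [0.048, 0, -0.01, 0, 0.01, 0]],
  ],
)

```text
clock: 11.95
tcp_pos: [0.607, -0.0409, 0.3039]
ee_rot: [0.922, -0.034, 0.386, 0.014]
contact_force: [-1.1, 0.7, -0.0]
grip_width: 0.0617
grip_force: 0.0
```

Call:
carry_out(
  rows=[
    [[0, 0, 0, 0, 0, 0], [0, 0, 0, 0, 0, 0], [0, 0, 0, 0, 0, 0], [0, 0, 0, 0, 0, 0], [0, 0, 0, 0, 0, 0]],
  ],
  hand=0,
)

```text
clock: 12.45
tcp_pos: [0.6068, -0.0407, 0.3024]
ee_rot: [0.922, -0.034, 0.385, 0.014]
contact_force: [-0.7, 0.2, 0.3]
grip_width: 0.0236
grip_force: 8.8
```

```bash
python3 - <<'E'
from lid import *
s=st();print(inb(s["tcp_pos"]));R0=Ro.from_quat(s["ee_rot"])
np.save("q0.npy",np.r_[s["tcp_pos"],s["ee_rot"]])
p=s["tcp_pos"];h=np.array([.085,.127]);b=inb(p);v=np.array([h[0]-b[0],b[2]-h[1]]);r=np.hypot(*v);f0=np.arctan2(v[1],v[0]);print(r,f0)
for f in np.arange(f0-.06,f0-1.0,-.115):
    X=box([h[0]-r*np.cos(f),b[1],h[1]+r*np.sin(f)]);print(round(f,3),np.round(R0.inv().apply(X-p)/.2,3))
E
```

```text
{'clock': 12.45, 'tcp_pos': [0.607, -0.041, 0.302], 'q': [-0.329, 0.158, 1.759, 0.4, 0.483, 1.03], 'contact_force': [-0.656, 0.229, 0.251], 'grip_width': 0.024, 'grip_force': 8.789}
[-0.00093618  0.00302143  0.30235106]
0.19527678173706736 1.1151155360882086
1.055 [-0.056  0.    -0.018]
0.94 [-0.165  0.    -0.042]
0.825 [-0.277  0.    -0.054]
0.71 [-0.389  0.    -0.052]
0.595 [-0.501  0.    -0.038]
0.48 [-0.61   0.    -0.011]
0.365 [-0.715  0.001  0.028]
0.25 [-0.815  0.001  0.079]
0.135 [-0.908  0.001  0.141]
```

Call:
carry_out(
  rows=[
    [[0, 0, 0, 0, 0, 0], [0, 0, 0, 0, 0, 0], [-0.056, 0, -0.018, 0, 0, 0], [-0.165, 0, -0.042, 0, 0, 0], [-0.277, 0, -0.054, 0, 0, 0]],
  ],
)

```text
clock: 12.95
tcp_pos: [0.5606, -0.0376, 0.2711]
ee_rot: [0.921, -0.034, 0.387, 0.014]
contact_force: [14.1, 0.2, -7.1]
grip_width: 0.0235
grip_force: 30.0
```

```bash
cat >> lid.py <<'E'
def arc(fs,dy=0):
    q=np.load("q0.npy");h=np.array([.085,.127]);b=inb(q[:3]);v=np.array([h[0]-b[0],b[2]-h[1]]);r=np.hypot(*v);f0=np.arctan2(v[1],v[0])
    s=st();c=inb(s["tcp_pos"]);w=np.array([h[0]-c[0],c[2]-h[1]]);print("lid now",1.15-(f0-np.arctan2(w[1],w[0])),"r",np.hypot(*w),"y",c[1],"g",s["grip_force"])
    for L in fs:
        f=f0-1.15+L;print(L,move(box([h[0]-r*np.cos(f),b[1]+dy,h[1]+r*np.sin(f)]),Ro.from_quat(q[3:]),s))
E
python3 - <<'E'
from lid import *
arc([.75,.64,.52,.41,.3,.2])
E
```

```text
{'clock': 12.95, 'tcp_pos': [0.561, -0.038, 0.271], 'q': [-0.361, 0.09, 1.928, 0.541, 0.403, 0.862], 'contact_force': [14.097, 0.179, -7.09], 'grip_width': 0.024, 'grip_force': 29.998}
lid now 0.863039713128813 r 0.19556935531612732 y 0.0027856777068466306 g 29.997712299227715
0.75 [-0.11  -0.001  0.002  0.002 -0.004 -0.   ]
0.64 [-0.217 -0.001  0.014  0.002 -0.004 -0.   ]
0.52 [-0.331 -0.001  0.041  0.002 -0.004 -0.   ]
0.41 [-0.432 -0.001  0.078  0.002 -0.004 -0.   ]
0.3 [-0.528 -0.001  0.125  0.002 -0.004 -0.   ]
0.2 [-0.611 -0.001  0.177  0.002 -0.004 -0.   ]
```

Call:
carry_out(
  rows=[
    [[-0.11, 0, 0.012, 0, 0, 0], [-0.215, 0, 0.026, 0, 0, 0], [-0.328, 0, 0.053, 0, 0, 0], [-0.428, 0, 0.09, 0, 0, 0], [-0.428, 0, 0.09, 0, 0, 0]],
  ],
)

```text
clock: 13.45
tcp_pos: [0.5131, -0.0345, 0.1965]
ee_rot: [0.922, -0.034, 0.386, 0.014]
contact_force: [-4.4, -0.0, 8.4]
grip_width: 0.0233
grip_force: 30.0
```

```bash
python3 - <<'E'
from lid import *
arc([.3,.25,.2,.15,.1,.05])
E
```

```text
{'clock': 13.45, 'tcp_pos': [0.513, -0.034, 0.197], 'q': [-0.401, 0.107, 2.144, 1.081, 0.262, 0.271], 'contact_force': [-4.439, -0.025, 8.376], 'grip_width': 0.023, 'grip_force': 30.001}
lid now 0.40363696244792024 r 0.19284066383182866 y 0.0025496753182975107 g 30.001106970012188
0.3 [-0.095 -0.002  0.034  0.002 -0.001 -0.001]
0.25 [-0.137 -0.002  0.059  0.002 -0.001 -0.001]
0.2 [-0.178 -0.002  0.086  0.002 -0.001 -0.001]
0.15 [-0.217 -0.002  0.115  0.002 -0.001 -0.001]
0.1 [-0.255 -0.002  0.146  0.002 -0.001 -0.001]
0.05 [-0.291 -0.002  0.179  0.002 -0.001 -0.001]
```

```bash
cat >> lid.py <<'E'
def arc2(fs,th,r,y):
    q=np.load("q0.npy");h=np.array([.085,.127]);b=inb(q[:3]);f0=np.arctan2(b[2]-h[1],h[0]-b[0])
    s=st();c=inb(s["tcp_pos"]);w=np.array([h[0]-c[0],c[2]-h[1]]);fn=np.arctan2(w[1],w[0]);F=Ro.from_euler('z',-B[2]).apply(s["contact_force"])
    print("lid now",1.15-f0+fn,"r",np.hypot(*w),"y",c[1],"rad F",F[0]*np.cos(fn)-F[2]*np.sin(fn),"tan F",F[0]*np.sin(fn)+F[2]*np.cos(fn),"Fy",F[1])
    for L,t in zip(fs,th):
        f=f0-1.15+L;print(L,move(box([h[0]-r*np.cos(f),y,h[1]+r*np.sin(f)]),tilt(t,B[2]),s))
E
python3 - <<'E'
from lid import *
arc2([.36,.31,.26,.21],[41,37,33,30],.194,.0025)
E
```

```text
{'clock': 13.45, 'tcp_pos': [0.513, -0.034, 0.197], 'q': [-0.401, 0.107, 2.144, 1.081, 0.262, 0.271], 'contact_force': [-4.439, -0.025, 8.376], 'grip_width': 0.023, 'grip_force': 30.001}
lid now 0.40363696244792024 r 0.19284066383182866 y 0.0025496753182975107 rad F -7.1468001185144026 tan F 6.217559800577081 Fy -0.3441023917517108
0.36 [-0.041  0.     0.012  0.002 -0.098 -0.002]
0.31 [-0.084  0.     0.035  0.002 -0.187 -0.003]
0.26 [-0.126  0.     0.059  0.002 -0.276 -0.003]
0.21 [-0.166  0.     0.086  0.002 -0.342 -0.003]
```

Call:
carry_out(
  rows=[
    [[-0.04, 0, 0.012, 0, -0.1, 0], [-0.083, 0, 0.035, 0, -0.19, 0], [-0.125, 0, 0.06, 0, -0.28, 0], [-0.166, 0, 0.086, 0, -0.34, 0], [-0.166, 0, 0.086, 0, -0.34, 0]],
  ],
)

```text
clock: 13.95
tcp_pos: [0.5037, -0.0338, 0.1624]
ee_rot: [0.965, -0.035, 0.261, 0.01]
contact_force: [2.4, -2.0, 6.3]
grip_width: 0.0233
grip_force: 30.0
```

```bash
python3 - <<'E'
from lid import *
arc2([.16,.12,.1,.06,.02,0,-.02],[30]*7,.194,.0025)
E
```

```text
{'clock': 13.95, 'tcp_pos': [0.504, -0.034, 0.162], 'q': [-0.368, 0.183, 2.042, 0.354, 0.432, 0.99], 'contact_force': [2.38, -2.033, 6.262], 'grip_width': 0.023, 'grip_force': 30.001}
lid now 0.21957779944081324 r 0.19252154413613035 y 0.0025234683518975186 rad F 1.3267541169222685 tan F 6.61827738301058 Fy -1.8566906083725498
0.16 [-0.042  0.     0.04   0.002 -0.006 -0.001]
0.12 [-0.065  0.     0.071  0.002 -0.006 -0.001]
0.1 [-0.076  0.     0.087  0.002 -0.006 -0.001]
0.06 [-0.097 -0.     0.12   0.002 -0.006 -0.001]
0.02 [-0.117 -0.     0.153  0.002 -0.006 -0.001]
0 [-0.126 -0.     0.17   0.002 -0.006 -0.001]
-0.02 [-0.135 -0.     0.187  0.002 -0.006 -0.001]
```

Call:
carry_out(
  rows=[
    [[-0.04, 0.004, 0.042, 0, 0, 0], [-0.062, 0.008, 0.075, 0, 0, 0], [-0.062, 0.008, 0.075, 0, 0, 0]],
  ],
)

```text
clock: 14.25
tcp_pos: [0.5006, -0.0341, 0.1434]
ee_rot: [0.964, -0.035, 0.262, 0.009]
contact_force: [10.9, 12.0, 6.2]
grip_width: 0.0235
grip_force: 30.0
```

```bash
python3 - <<'E'
from lid import *
arc2([.1,.06,.02,0,-.02],[30]*7,.193,.0015)
E
```

```text
{'clock': 14.25, 'tcp_pos': [0.501, -0.034, 0.143], 'q': [-0.373, 0.212, 2.07, 0.418, 0.379, 0.919], 'contact_force': [10.931, 12.026, 6.242], 'grip_width': 0.024, 'grip_force': 30.0}
lid now 0.11990501735534101 r 0.19303198251477466 y 0.0019860763732648494 rad F 9.47200878592323 tan F 7.0713879865466565 Fy 12.780336730767981
0.1 [-0.011  0.002  0.016 -0.    -0.008 -0.002]
0.06 [-0.032  0.002  0.048 -0.    -0.008 -0.002]
0.02 [-0.051  0.003  0.081 -0.    -0.008 -0.002]
0 [-0.061  0.003  0.098 -0.    -0.008 -0.002]
-0.02 [-0.07   0.003  0.115 -0.    -0.008 -0.002]
```

Call:
carry_out(
  rows=[
    [[-0.01, -0.004, 0.02, 0, 0, 0], [-0.03, -0.004, 0.052, 0, 0, 0], [-0.048, -0.004, 0.085, 0, 0, 0], [-0.048, -0.004, 0.085, 0, 0, 0]],
  ],
)

```text
clock: 14.65
tcp_pos: [0.5003, -0.0338, 0.1235]
ee_rot: [0.965, -0.035, 0.261, 0.01]
contact_force: [4.1, 4.4, 9.1]
grip_width: 0.0236
grip_force: 30.0
```

```bash
python3 - <<'E'
from lid import *
arc2([.02,0,-.02,-.04],[30]*7,.1922,.0025)
E
```

```text
{'clock': 14.65, 'tcp_pos': [0.5, -0.034, 0.123], 'q': [-0.372, 0.253, 2.088, 0.481, 0.326, 0.852], 'contact_force': [4.098, 4.392, 9.083], 'grip_width': 0.024, 'grip_force': 30.001}
lid now 0.016547804496144052 r 0.19269348026184174 y 0.002236522347174083 rad F 3.937969731346615 tan F 9.012270597689811 Fy 4.675323519928484
0.02 [ 0.004 -0.001 -0.002  0.001 -0.006 -0.002]
0 [-0.005 -0.001  0.015  0.001 -0.006 -0.002]
-0.02 [-0.014 -0.001  0.032  0.001 -0.006 -0.002]
-0.04 [-0.023 -0.001  0.049  0.001 -0.006 -0.002]
```

Call:
carry_out(
  rows=[
    [[-0.005, 0, 0.009, 0, 0, 0], [-0.01, 0, 0.018, 0, 0, 0], [-0.01, 0, 0.018, 0, 0, 0]],
  ],
)

```text
clock: 14.95
tcp_pos: [0.5004, -0.0339, 0.1198]
ee_rot: [0.965, -0.035, 0.261, 0.01]
contact_force: [2.7, 5.9, 7.2]
grip_width: 0.0236
grip_force: 30.0
```

Call:
carry_out(
  rows=[
    [[-0.003, 0, 0.006, 0, 0, 0], [-0.003, 0, 0.006, 0, 0, 0]],
  ],
)

```text
clock: 15.15
tcp_pos: [0.5005, -0.0338, 0.1185]
ee_rot: [0.965, -0.035, 0.261, 0.01]
contact_force: [2.5, 5.2, 8.0]
grip_width: 0.0237
grip_force: 30.0
```

Call:
carry_out(
  rows=[
    [[-0.003, 0, 0.006, 0, 0, 0], [-0.003, 0, 0.006, 0, 0, 0]],
  ],
)

```text
clock: 15.35
tcp_pos: [0.5006, -0.0339, 0.1172]
ee_rot: [0.965, -0.035, 0.261, 0.01]
contact_force: [2.1, 5.7, 8.5]
grip_width: 0.024
grip_force: 30.0
```

Call:
carry_out(
  rows=[
    [[-0.003, 0, 0.006, 0, 0, 0], [-0.003, 0, 0.006, 0, 0, 0]],
  ],
)

```text
clock: 15.55
tcp_pos: [0.5007, -0.0339, 0.116]
ee_rot: [0.965, -0.035, 0.261, 0.01]
contact_force: [-0.1, 4.2, 11.5]
grip_width: 0.0237
grip_force: 30.0
```

Call:
carry_out(
  rows=[
    [[-0.003, 0, 0.006, 0, 0, 0], [-0.003, 0, 0.006, 0, 0, 0]],
  ],
)

```text
clock: 15.75
tcp_pos: [0.5008, -0.0339, 0.1152]
ee_rot: [0.964, -0.035, 0.262, 0.01]
contact_force: [-8.6, 4.6, 22.3]
grip_width: 0.0238
grip_force: 30.0
```

Call:
carry_out(
  rows=[
    [[-0.003, 0, 0.006, 0, 0, 0], [-0.003, 0, 0.006, 0, 0, 0]],
  ],
)

```text
clock: 15.95
tcp_pos: [0.5009, -0.0339, 0.1144]
ee_rot: [0.964, -0.035, 0.262, 0.01]
contact_force: [-14.1, 6.3, 31.4]
grip_width: 0.0234
grip_force: 30.0
```

Call:
carry_out(
  rows=[
    [[0.001, -0.01, -0.002, 0, 0, 0], [0.001, -0.02, -0.002, 0, 0, 0], [0.001, -0.03, -0.002, 0, 0, 0], [0.001, -0.03, -0.002, 0, 0, 0]],
  ],
)

```text
clock: 16.35
tcp_pos: [0.5013, -0.0283, 0.1147]
ee_rot: [0.964, -0.035, 0.262, 0.01]
contact_force: [-11.8, 1.0, 25.4]
grip_width: 0.0236
grip_force: 30.0
```

```bash
python3 - <<'E'
from lid import *
arc2([0],[30],.1922,.0025)
E
```

```text
{'clock': 16.35, 'tcp_pos': [0.501, -0.028, 0.115], 'q': [-0.356, 0.273, 2.095, 0.504, 0.295, 0.839], 'contact_force': [-11.794, 1.03, 25.431], 'grip_width': 0.024, 'grip_force': 30.004}
lid now -0.02884898111589608 r 0.19241430012293084 y 0.00785294227046198 rad F -10.193522450221913 tan F 26.133649816009832 Fy 0.17962093444756883
0 [ 0.014  0.027 -0.024  0.003 -0.01  -0.001]
```

Call:
carry_out(
  rows=[
    [[0, -0.015, 0, 0, 0, 0], [0, -0.03, 0, 0, 0, 0], [0, -0.045, 0, 0, 0, 0], [0, -0.06, 0, 0, 0, 0], [0, -0.06, 0, 0, 0, 0]],
  ],
)

```text
clock: 16.85
tcp_pos: [0.5024, -0.0162, 0.1148]
ee_rot: [0.964, -0.035, 0.262, 0.01]
contact_force: [-10.1, 2.2, 24.4]
grip_width: 0.0235
grip_force: 30.0
```

Call:
carry_out(
  rows=[
    [[0, -0.01, 0, 0, 0, 0], [0, -0.02, 0, 0, 0, 0], [0, -0.022, 0, 0, 0, 0], [0, -0.022, 0, 0, 0, 0]],
  ],
)

```text
clock: 17.25
tcp_pos: [0.5028, -0.012, 0.1149]
ee_rot: [0.964, -0.035, 0.263, 0.01]
contact_force: [-10.9, 0.5, 24.4]
grip_width: 0.0235
grip_force: 30.0
```

```bash
python3 - <<'E'
from lid import *
arc2([0],[30],.1922,.0025)
E
```

```text
{'clock': 17.25, 'tcp_pos': [0.503, -0.012, 0.115], 'q': [-0.314, 0.274, 2.093, 0.445, 0.281, 0.933], 'contact_force': [-10.889, 0.499, 24.427], 'grip_width': 0.023, 'grip_force': 30.004}
lid now -0.028364315436266885 r 0.19214123304947134 y 0.024156659229377982 rad F -9.330615861603082 tan F 25.066832761088 Fy -0.28472489843931814
0 [ 0.012  0.108 -0.024  0.003 -0.01  -0.001]
```

Call:
carry_out(
  rows=[
    [[0, -0.005, 0, 0, 0, 0], [0, -0.005, 0, 0, 0, 0]],
  ],
)

```text
clock: 17.45
tcp_pos: [0.5028, -0.0116, 0.1148]
ee_rot: [0.964, -0.036, 0.263, 0.011]
contact_force: [-12.7, -4.8, 23.9]
grip_width: 0.0237
grip_force: 30.0
```

Call:
carry_out(
  rows=[
    [[0, -0.004, 0, 0, 0, 0], [0, -0.004, 0, 0, 0, 0]],
  ],
)

```text
clock: 17.65
tcp_pos: [0.5029, -0.0115, 0.1148]
ee_rot: [0.964, -0.036, 0.263, 0.011]
contact_force: [-15.8, -10.8, 25.4]
grip_width: 0.0237
grip_force: 30.0
```

Call:
carry_out(
  rows=[
    [[0.004, 0.004, -0.006, 0, 0, 0], [0.008, 0.004, -0.013, 0, 0, 0], [0.008, 0.004, -0.013, 0, 0, 0]],
  ],
)

```text
clock: 17.95
tcp_pos: [0.5026, -0.0116, 0.1169]
ee_rot: [0.964, -0.036, 0.262, 0.011]
contact_force: [-0.9, -5.7, 6.6]
grip_width: 0.0234
grip_force: 30.0
```

Call:
carry_out(
  rows=[
    [[0.003, 0, -0.005, 0, 0, 0], [0.003, 0, -0.005, 0, 0, 0]],
  ],
)

```text
clock: 18.15
tcp_pos: [0.5026, -0.0116, 0.1178]
ee_rot: [0.964, -0.036, 0.261, 0.011]
contact_force: [-0.9, -6.7, 5.2]
grip_width: 0.0234
grip_force: 30.0
```

Call:
carry_out(
  rows=[
    [[0.002, 0.001, -0.004, 0, 0, 0], [0.004, 0.002, -0.007, 0, 0, 0], [0.004, 0.002, -0.007, 0, 0, 0]],
  ],
)

```text
clock: 18.45
tcp_pos: [0.5024, -0.0117, 0.1193]
ee_rot: [0.965, -0.036, 0.261, 0.01]
contact_force: [0.6, -3.4, 5.9]
grip_width: 0.0236
grip_force: 30.0
```

Call:
carry_out(
  rows=[
    [[0.003, 0, -0.005, 0, 0, 0], [0.003, 0, -0.005, 0, 0, 0]],
  ],
)

```text
clock: 18.65
tcp_pos: [0.5023, -0.0117, 0.1204]
ee_rot: [0.965, -0.036, 0.261, 0.01]
contact_force: [-0.0, -3.9, 5.5]
grip_width: 0.0234
grip_force: 30.0
```

Call:
carry_out(
  rows=[
    [[0.003, 0, -0.005, 0, 0, 0], [0.003, 0, -0.005, 0, 0, 0]],
  ],
)

```text
clock: 18.85
tcp_pos: [0.5023, -0.0117, 0.1215]
ee_rot: [0.965, -0.036, 0.261, 0.01]
contact_force: [-0.5, -4.2, 5.4]
grip_width: 0.0237
grip_force: 30.0
```

Call:
carry_out(
  rows=[
    [[0.003, 0, -0.005, 0, 0, 0], [0.003, 0, -0.005, 0, 0, 0]],
  ],
)

```text
clock: 19.05
tcp_pos: [0.5022, -0.0116, 0.1223]
ee_rot: [0.965, -0.035, 0.261, 0.01]
contact_force: [4.8, -4.3, 0.0]
grip_width: 0.0238
grip_force: 30.0
```

Call:
carry_out(
  rows=[
    [[0.003, 0, -0.005, 0, 0, 0], [0.003, 0, -0.005, 0, 0, 0]],
  ],
)

```text
clock: 19.25
tcp_pos: [0.5021, -0.0115, 0.123]
ee_rot: [0.965, -0.035, 0.26, 0.01]
contact_force: [9.7, -4.4, -5.4]
grip_width: 0.0236
grip_force: 30.0
```

The force reverses when I lift, so the bolt is holding under the keeper. I'll go back to neutral and release.

Call:
carry_out(
  rows=[
    [[-0.004, 0.003, 0.006, 0, 0, 0], [-0.004, 0.003, 0.006, 0, 0, 0]],
  ],
)

```text
clock: 19.45
tcp_pos: [0.5022, -0.0117, 0.122]
ee_rot: [0.965, -0.035, 0.26, 0.01]
contact_force: [5.7, -0.0, 4.1]
grip_width: 0.0237
grip_force: 30.0
```

Call:
carry_out(
  rows=[
    [[0, 0, 0, 0, 0, 0], [0, 0, 0, 0, 0, 0], [0, 0, 0, 0, 0, 0], [0, 0, 0, 0, 0, 0], [0, 0, 0, 0, 0, 0]],
  ],
  hand=0.6,
)

```text
clock: 19.95
tcp_pos: [0.501, -0.0113, 0.1211]
ee_rot: [0.965, -0.035, 0.259, 0.009]
contact_force: [0.6, 0.2, 0.1]
grip_width: 0.0532
grip_force: 0.0
```

Call:
carry_out(
  rows=[
    [[0, 0, -0.1, 0, 0, 0], [0, 0, -0.25, 0, 0, 0], [0, 0, -0.4, 0, 0, 0], [0, 0, -0.6, 0, 0, 0], [0, 0, -0.8, 0, 0, 0]],
  ],
)

```text
clock: 20.45
tcp_pos: [0.4201, -0.0054, 0.2606]
ee_rot: [0.965, -0.035, 0.259, 0.009]
contact_force: [0.9, 0.1, 0.3]
grip_width: 0.0524
grip_force: 0.0
```

```bash
python3 - <<'E'
from lid import *
from cell import ctrl
st();d={n:ctrl.capture(n) for n in("side","top")};r={n:red(d[n]) for n in d};print(r)
s=[x for x in r["side"]][0][1];t=[x for x in r["top"] if 190<x[1][0]<240][0][1]
g,e=tri([(d["side"],s),(d["top"],t)]);print(inb(g),e)
d0=pickle.load(open("cap0.pkl","rb"))
for n,(x,y,w,h) in dict(denture=(308,168,25,28),bowl=(290,105,50,50),jar=(265,105,22,24)).items():
    print(n,np.abs(d["top"]["color"][y:y+h,x:x+w].astype(int)-d0["top"]["color"][y:y+h,x:x+w]).mean())
E
```

```text
{'clock': 20.45, 'tcp_pos': [0.42, -0.005, 0.261], 'q': [-0.381, -0.175, 2.1, 0.231, 0.727, 1.128], 'contact_force': [0.864, 0.072, 0.265], 'grip_width': 0.052, 'grip_force': 0.0}
{'side': [([253, 219, 12, 13, 98], array([258.64, 225.01]))], 'top': [([207, 208, 9, 7, 50], array([211.1 , 210.52])), ([85, 231, 18, 11, 117], array([ 93.41, 236.13]))]}
[-0.10619209  0.02374449  0.1208535 ] [0.0006072982146821724, 0.0006072982146822187]
denture 2.723333333333333
bowl 3.0438666666666667
jar 3.044191919191919
```

```bash
python3 -c "
from cell import ctrl
print(ctrl.close_job())"
```

```text
the job is handed in; nothing more can be done
None
```

The stone model stands upright on the black pad, the lid is shut and stayed shut after I let go, the bolt is against its end stop under the keeper, and the job was handed in at about 20 s with the denture model, bowl and jar unmoved.

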